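Third hand at the drawer corner

TASK

From the slotted rack take the drawer side (the only panel that is both full length and full height), drawing it straight up out of its slot by its top edge. Stand it upright on the assembly board along the free outer edge of the clamping square, down on the board (a millimetre or two of air under it does no harm) and close against the square, and push its end squarely against the drawer front that is clamped there, with a steady push of about 12 N (never ramming it), so that I can drive the screws. Finish while still gripping the side and keeping up that push; do not disturb the other panels or the things lying about.

Things in the scene. Friction and masses are not known exactly. Their poses are not given: they have to be found in the camera images.
- side: The drawer side to fit: sanded 12 mm plywood panel, 170 long (its x) x 12 thick (its y) x 100 high (its z), 0.10 to 0.20 kg, standing on a long edge in the rack. Origin: centre of its lower edge face. Either end and either face will do. It is the only panel in the rack that is both 170 long and 100 high. Bearing down on the waxed board it still drags (friction about 0.3), which takes part of the push.
- rack: Fixed bench-top panel rack: grey foot board 170 (x) x 226 (y) x 15 high, two wooden combs across it (18 thick, at x = -48 and 48), tops 60 above the bench. Origin: centre of its underside. Four slots along x at y = -81, -27, 27, 81, 16 wide, open at the top; one panel stands in each on the foot board, in any order, centred lengthwise within about 6.
- jig: Fixed waxed plywood assembly board, 18 thick, x = -110 to 210, y = -140 to 120 about its origin (on the bench). On it an L-shaped aluminium clamping square, 22 high, 36 wide: one leg along x (-75 to 85), free outer face at y = 74; the other along y (-86 to 74), its outer face at x = 85 against the drawer front. In place, the side stands outside (+y of) the first leg, origin at x = 0, y = 80, z = 18.
- corner (a point): Outer corner of the clamping square at the board's top (jig x = 85, y = 74, z = 18), axes as the jig's. The front's inner face is the plane x = 0 of this point, the leg's outer face the plane y = 0; the side goes on its -x, +y side.
- front: Drawer front, rigidly clamped on the jig: plywood 12 (x) x 216 (y) x 100 high. Origin: centre of its lower edge face, at jig x = 91, y = -22, z = 18. Its +y end comes flush with the outer face of the side. It is hard: it does not yield to a push. Behind it (+x) two push-type toggle clamps, up to 80 above the bench.
- low_panel: Other panel in the rack, 170 long but only 70 high, 12 thick, standing in a slot. Leave it there. Origin: centre of its lower edge face, x along its length.
- short_panel: Other panel in the rack, 100 high but only 115 long, 12 thick. Leave it there. Origin: centre of its lower edge face, x along its length.
- small_panel: Other panel in the rack, 115 long and 70 high, 12 thick. Leave it there. Origin: centre of its lower edge face, x along its length.
- screwdriver: Screwdriver, 130 long, lying on the assembly board inside the square. Leave it alone.
- screw_cup: Clear plastic tub of screws, 52 across and 35 high, on the assembly board inside the square. Leave it alone.
- offcut: Wooden offcut 62 x 42 x 18 high, on the bench just beside the assembly board, on its +y side. Leave it alone.
- glue: White glue bottle, 56 across, 150 high, standing on the bench on the far side of the rack. Leave it alone.
- tape_measure: Tape measure, 70 x 35 x 62 high, on the bench between robot and rack. Leave it alone.
Not all that is in view belongs to the job. What is shaped like the side but yellow is not meant.

How it is judged:
By the outcome, as a careful person would: the job done as asked, in the order asked, and still so for the second after the job is handed in, while the arm keeps its last pose, push and grip.
It also fails if it takes over 61 s, if anything falls off the work surface, if the arm or the gripper's body presses on something with over 40 N, if the wrist force passes 120 N, or if a joint passes its speed limit or range.

ROBOT

A 6-joint arm with a two-finger parallel gripper is mounted at the origin on the work surface. World frame = base frame: x ahead of the robot, y to its left, z up, the work surface at z = 0. Lengths are in mm, angles in rad, forces in N, time in s.
With the tool pointing down it reaches from about 275 to 750 mm from the base axis. Payload 10.2 kg.
Tool frame: the origin (TCP) lies at the very end of the fingers, on their centre line; the grasp point (between the pads) lies 19 mm behind it (ctrl.tcp_to_grasp is the distance from the TCP to the grasp point, in mm); z points along the fingers, y is the direction in which the jaws open and shut (so a half turn about z gives the same grasp; the last joint's range is limited). The gripper opens to 85 mm and grips with 20 to 120 N. Pads are 22 mm wide; open, the fingers measure 114 mm over their backs; the gripper's body (76 mm by 85 mm) begins 54 mm behind the grasp point. The pads swing forward as they close: fully open they stand 13 mm farther back than shut.
Start: joints at [-1.368, 0.313, 1.498, -0, 1.331, -0.223], TCP at [216.839, -478.133, 199.494] pointing down, gripper open.
Joint ranges: [-2.94, 2.94], [-0.97, 2.17], [0.19, 2.56], [-1.23, 4.37], [0.02, 3.11], [-2.88, 2.88]. Speed limits (rad/s): [2.39, 2.39, 3.01, 3.14, 3.14, 3.14].

INTERFACE

Orientations are given as a unit quaternion [w, x, y, z].
In Python, from rig import ctrl, cams, job gives the robot as it stands. The module is installed in compiled form; this text tells all that it offers.
- The arm moves only by the tool drive_tool, never from a script. Its arguments are lists of equal length, an entry for each row: "gripper": the opening, from 0 (shut) to 1 (fully open); "dp": the shift along the tool's x, y, z normalised to -1 to 1, where 1 is 0.2 m, a list of three; "twist": the turn about the tool's z normalised to -1 to 1, where 1 is 90 degrees. In form: {"gripper": [gripper, ...], "dp": [[tx, ty, tz], ...], "twist": [twist, ...]}. A call has 1 to 20 rows; each row is the pose to reach, as a shift and turn from the pose commanded when the call began, along the tool's axes at that moment; what a row does not reach only later rows make up. A row lasts 1/10 s, in which the tool goes at most 50 mm and 8.59 degrees, less where a joint would pass 70% of its speed; a pose out of reach is approached as far as the arm can. A call with a number of a shift or a turn outside -1 to 1 is refused whole. A call with a gripper value outside its range is refused whole. The fingers move at their own pace and stop on an object; "newtons" is the grip in N (left out, the last holds). Time passes only in rows, so rows that repeat a pose let the fingers close. It gives the time, the measured TCP pose, the force and the opening at its end, in the units of the state.
- ctrl.sense(): the state, without advancing time (a new reading comes with each control period).
- cams.capture(name): name is "scene" or "top"; returns a dict with "pixels" (384x512x3 uint8, red, green, blue), "camera_matrix" (3x3 intrinsics, pixels), "xyz" and "orientation" of the camera in the world. Camera axes: x right, y down, z forward; pixel columns grow to the right and rows downward; lengths in mm; the calibration is good to about 2 mm. A picture is of the moment at which its call begins. There is no depth.
- job.finish_job(): hands the job in, once; it reports no verdict.
The state is a dict: "time_s": time; "joints": joint angles; "dq": joint speeds; "tau": joint torques, N m; "eef_pos": TCP position; "ee_rot": TCP orientation; "force": force on the tool from outside, world axes, zero at the start; "wrist_torque": the same for the moment, N m; "grip_width": opening from 0.0 (shut) to 1.0 (fully open).
Only numpy, scipy, OpenCV 4.12 (cv2) and the standard library are available. Lean on these libraries where they do the work, as an engineer would, in place of code of your own. Each camera call takes 0.05 s, during which the arm holds its last target.

## Working session

There is one attempt and no reset: what is moved stays moved. The work goes in short steps, Python scripts to look and compute and a tool call to move; the robot and the scene stay as the last step left them, time stands still between calls to the robot, and variables do not carry over. Pictures are saved under pics/ and viewed, and the job is handed in when it is done.

Besides the shell and the picture viewer there is one more tool, called after "Emit:" by a JSON object that holds its "method" and its "body", one argument or row to a line. drive_tool: Moves the arm, as the interface text tells. Scaled input: -1 to 1 covers 0.2 m each way for a shift and 90 degrees each way for a turn. Its arguments: {"type":"object","properties":{"gripper":{"type":"array","items":{"type":"number"}},"dp":{"type":"array","items":{"type":"array","items":{"type":"number"}}},"twist":{"type":"array","items":{"type":"number"}},"newtons":{"type":"number"}},"required":["gripper","dp","twist"]}

```bash
mkdir -p pics
python3 - <<'E'
from rig import ctrl,cams,job
import cv2,json,pickle
s=ctrl.sense();print(s, ctrl.tcp_to_grasp)
for n in("scene","top"):
    c=cams.capture(n);cv2.imwrite(f"pics/{n}0.png",c["pixels"][:,:,::-1]);pickle.dump(c,open(f"{n}0.pkl","wb"));print(n,c["camera_matrix"],c["xyz"],c["orientation"])
E
```

```text
{'time_s': 0.0, 'joints': array([-1.36842060e+00,  3.13443411e-01,  1.49842340e+00,  2.12366502e-05,
        1.33096312e+00, -2.23381832e-01]), 'dq': array([-0.00057867,  0.00047614, -0.00058096,  0.00049679, -0.00115071,
        0.00098378]), 'tau': array([-1.37299830e-03, -4.12263393e+01, -2.59742725e+01, -2.64658074e-04,
        4.10016553e-03,  4.29842282e-05]), 'eef_pos': array([ 216.77613698, -477.84865355,  198.94361122]), 'ee_rot': array([-6.18495547e-04,  9.77427100e-01,  2.11272053e-01,  1.68097411e-05]), 'force': array([ 0.25130809,  0.26075637, -1.24287528]), 'wrist_torque': array([ 0.00499339,  0.04401283, -0.01980152]), 'grip_width': 1.002048534472006} 18.700000000000003
scene [[372.48609408   0.         246.06422588]
 [  0.         372.48609408 192.94037859]
 [  0.           0.           1.        ]] [ 975.14246769 -335.86075168  786.03990615] [-0.32001991  0.83956073  0.41242234 -0.15044217]
top [[469.61631465   0.         252.42109291]
 [  0.         469.61631465 185.55662294]
 [  0.           0.           1.        ]] [ 338.62662922   96.74356337 1378.12275729] [-0.02782478  0.71563546 -0.69658269  0.04317666]
```

Run:
```python
import cv2
for n in("scene","top"):
    i=cv2.imread(f"pics/{n}0.png");cv2.imwrite(f"pics/{n}0b.png",cv2.resize(i,(800,600),interpolation=cv2.INTER_CUBIC))
```

```text
(no output)
```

View pics/scene0b.png

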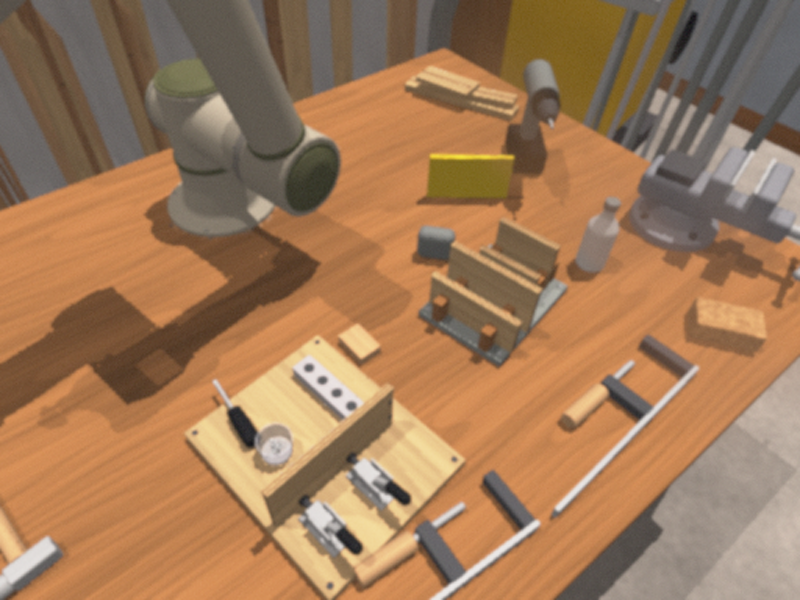

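View pics/top0b.png

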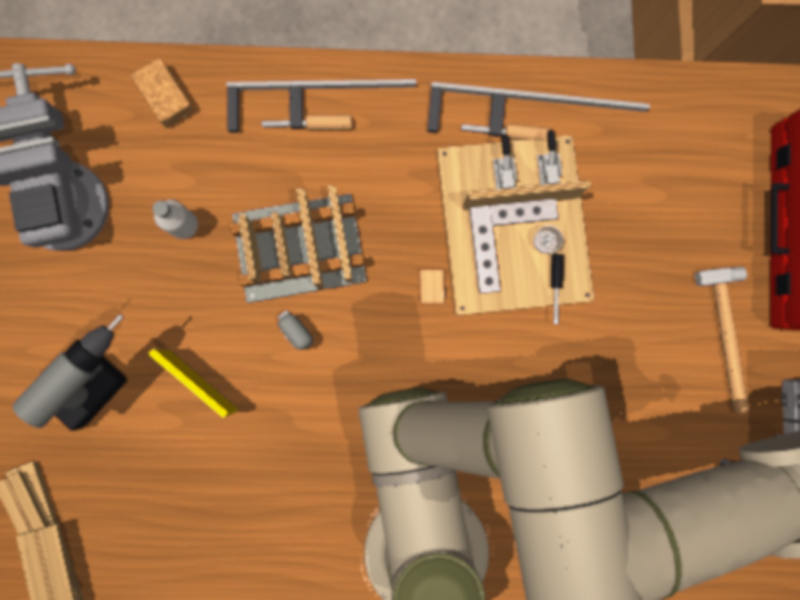

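Run:
```python
import cv2
i=cv2.imread("pics/top0.png")
cv2.imwrite("pics/t_rack.png",cv2.resize(i[110:200,140:245],(800,686),interpolation=cv2.INTER_CUBIC)[:600])
cv2.imwrite("pics/t_jig.png",cv2.resize(i[80:206,262:388],(600,600),interpolation=cv2.INTER_CUBIC))
i=cv2.imread("pics/scene0.png")
cv2.imwrite("pics/s_rack.png",cv2.resize(i[135:235,260:370],(660,600),interpolation=cv2.INTER_CUBIC))
cv2.imwrite("pics/s_jig.png",cv2.resize(i[210:384,110:310],(690,600),interpolation=cv2.INTER_CUBIC))
```

```text
(no output)
```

View pics/t_rack.png

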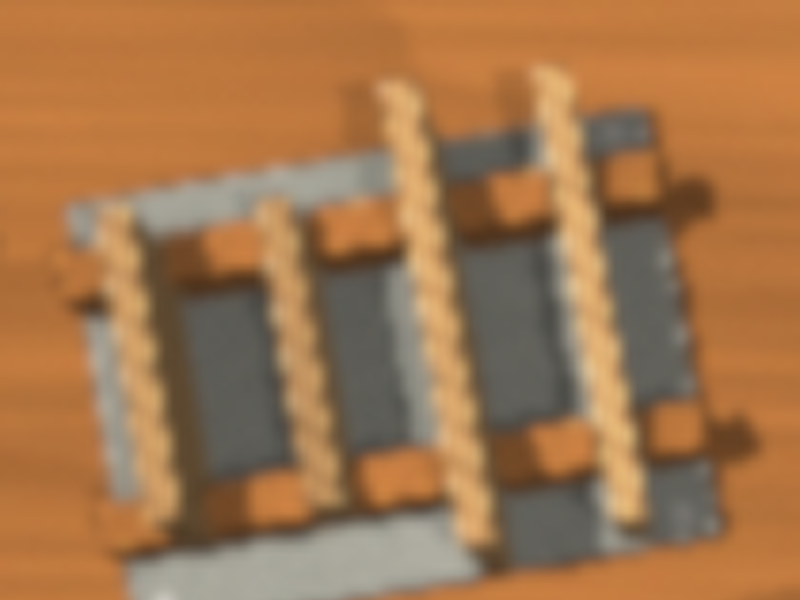

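View pics/t_jig.png

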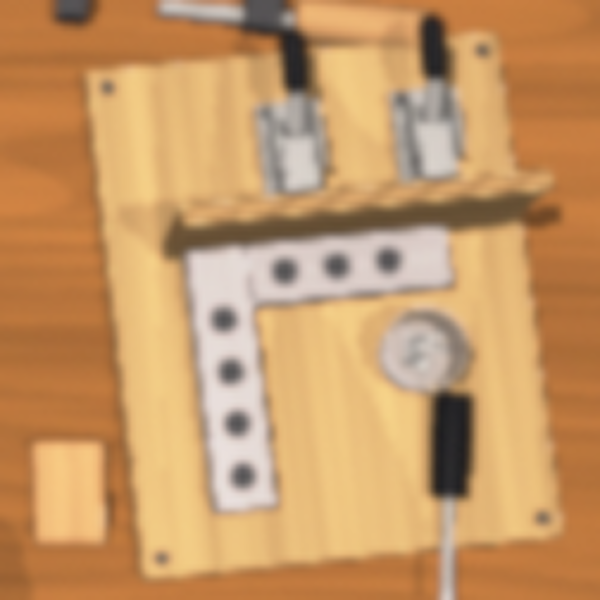

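View pics/s_rack.png

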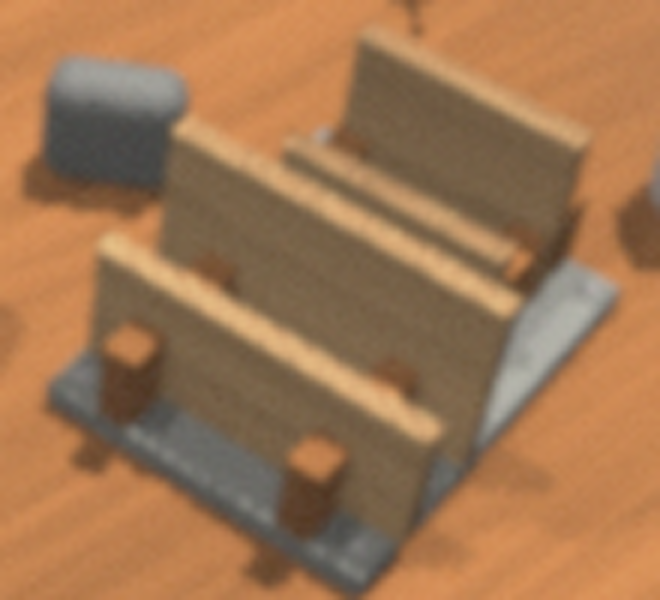

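View pics/s_jig.png

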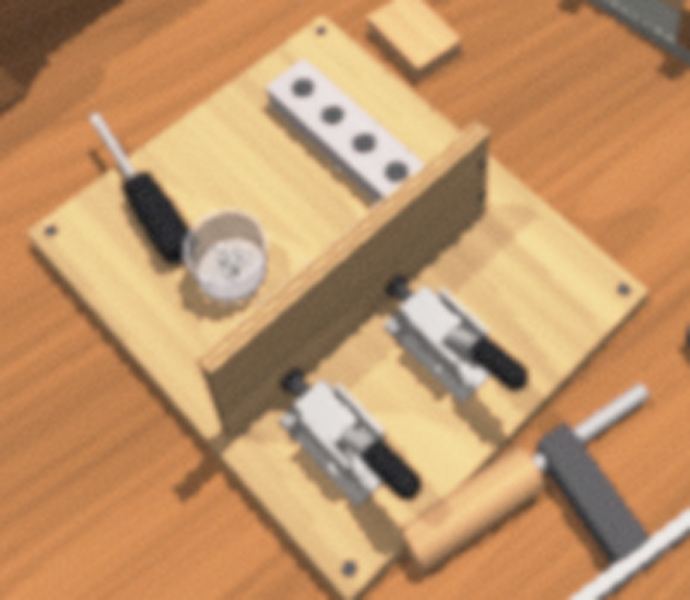

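```bash
cat > h.py <<'E'
import numpy as np,cv2,pickle
from scipy.spatial.transform import Rotation as R
def rot(q): return R.from_quat([q[1],q[2],q[3],q[0]]).as_matrix()
def cast(c,uv,z):
    uv=np.atleast_2d(uv).astype(float)
    d=np.c_[uv,np.ones(len(uv))]@np.linalg.inv(c["camera_matrix"]).T@rot(c["orientation"]).T
    o=np.array(c["xyz"]);t=(z-o[2])/d[:,2]
    return o+d*t[:,None]
def proj(c,p):
    p=np.atleast_2d(p)-np.array(c["xyz"]);q=p@rot(c["orientation"])@c["camera_matrix"].T
    return q[:,:2]/q[:,2:]
E
python3 - <<'E'
from h import *
c=pickle.load(open("top0.pkl","rb"));im=c["pixels"];hsv=cv2.cvtColor(im,cv2.COLOR_RGB2HSV)
for p in [(196,135),(197,150),(202,175),(215,140),(205,146),(190,145),(185,142),(300,180),(300,90)]: print(p,im[p[1],p[0]],hsv[p[1],p[0]])
h,s,v=[hsv[...,k].astype(int) for k in range(3)]
r,g,b=[im[...,k].astype(int) for k in range(3)]
m=((r>170)&(g>130)&(b<190)&(r-b>50)&(g-b>25)).astype(np.uint8)
n,l,st,ce=cv2.connectedComponentsWithStats(m)
for i in range(1,n):
    if st[i,4]>80:
        ys,xs=np.where(l==i);rc=cv2.minAreaRect(np.c_[xs,ys].astype(np.float32));print(st[i],rc, cv2.boxPoints(rc).round(1).tolist())
cv2.imwrite("pics/m.png",cv2.resize(m[80:210,130:400]*255,None,fx=2.9,fy=2.9,interpolation=0))
E
```

```text
(196, 135) [203 160 105] [ 17 123 203]
(197, 150) [223 174 113] [ 17 126 223]
(202, 175) [218 170 110] [ 17 126 218]
(215, 140) [223 175 116] [ 17 122 223]
(205, 146) [98 97 91] [26 18 98]
(190, 145) [94 88 80] [17 38 94]
(185, 142) [168 108  56] [ 14 170 168]
(300, 180) [242 203 132] [ 19 116 242]
(300, 90) [186 118  61] [ 14 171 186]
[ 85  38  35  39 741] ((101.52941131591797, 56.882354736328125), (35.32870864868164, 21.60881996154785), 59.03623962402344) [[83.19999694824219, 47.29999923706055], [101.69999694824219, 36.20000076293945], [119.9000015258789, 66.5], [101.4000015258789, 77.5999984741211]]
[196  73  29   9 208] ((210.0, 77.0), (8.0, 28.0), 90.0) [[196.0, 73.0], [224.0, 73.0], [224.0, 81.0], [196.0, 81.0]]
[ 280   79  101  123 6865] ((332.458984375, 140.3731689453125), (123.4175033569336, 95.85430145263672), 83.39515686035156) [[277.79998779296875, 84.5999984741211], [373.0, 73.5999984741211], [387.20001220703125, 196.1999969482422], [291.8999938964844, 207.1999969482422]]
[209 118  15  60 296] ((215.7745361328125, 147.53466796875), (60.44273376464844, 7.146687984466553),
[... 1706 characters left out ...]
3.5763344764709473) [[160.89999389648438, 255.1999969482422], [161.0, 252.8000030517578], [209.10000610351562, 255.8000030517578], [208.89999389648438, 258.20001220703125]]
[   0  296   46   88 1961] ((21.795806884765625, 342.363525390625), (91.08446502685547, 28.584768295288086), 73.55961608886719) [[-4.800000190734863, 302.70001220703125], [22.600000381469727, 294.6000061035156], [48.400001525878906, 382.0], [21.0, 390.1000061035156]]
[230 351  16  33 116] ((235.3271484375, 368.34674072265625), (34.17509841918945, 8.074336051940918), 69.86369323730469) [[225.6999969482422, 353.70001220703125], [233.1999969482422, 350.8999938964844], [245.0, 383.0], [237.39999389648438, 385.79998779296875]]
```

View pics/m.png

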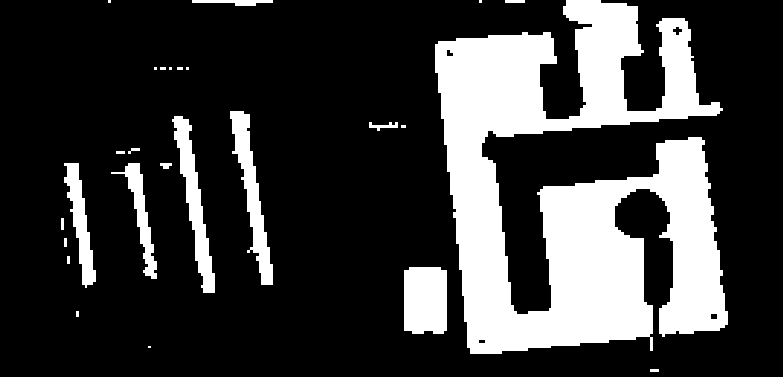

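```bash
cat > m.py <<'E'
from h import *
c=pickle.load(open("top0.pkl","rb"));im=c["pixels"]
r,g,b=[im[...,k].astype(int) for k in range(3)]
m=((r>170)&(g>130)&(b<190)&(r-b>50)&(g-b>25)).astype(np.uint8)
n,l,st,ce=cv2.connectedComponentsWithStats(m)
def fit(i,z):
    ys,xs=np.where(l==i);p=cast(c,np.c_[xs,ys],z)[:,:2]
    ct=p.mean(0);u,s,vt=np.linalg.svd(p-ct);d=vt[0]*np.sign(vt[0][0]);t=(p-ct)@d
    w=(p-ct)@np.array([-d[1],d[0]])
    lo,hi=t.min(),t.max();mid=ct+d*(lo+hi)/2
    print("z",z,"mid",mid.round(1),"ang",np.degrees(np.arctan2(d[1],d[0])).round(2),"len",(hi-lo).round(1),"w",np.ptp(w).round(1),"area/len",)
    return mid,d
for i in range(1,n):
    x,y,w,h,a=st[i]
    if x in(189,):fit(i,115)
    if x in(152,):fit(i,115)
    if x in(209,):fit(i,85)
    if x in(168,):fit(i,85)
# square (whitish)
w=((abs(r-g)<28)&(abs(g-b)<28)&(r>185)).astype(np.uint8);w[:,:290]=0;w[:, 375:]=0;w[:128]=0;w[195:]=0
n2,l2,s2,_=cv2.connectedComponentsWithStats(w)
for i in range(1,n2):
    if s2[i,4]>50: print(s2[i])
k=1+np.argmax(s2[1:,4]);q=(l2==k)
rows=range(140,185)
pts=np.array([[np.where(q[y])[0].min()-0.5,y] for y in rows if q[y].any()])
P=cast(c,pts,40)[:,:2]
vx,vy,x0,y0=cv2.fitLine(P.astype(np.float32),cv2.DIST_HUBER,0,.01,.01).ravel()
print("leg outer z40 ang",np.degrees(np.arctan2(vy*np.sign(vx),vx*np.sign(vx))),"at x=400 y=",y0+(400-x0)*vy/vx, np.abs((P-[x0,y0])@[-vy,vx]).max())
ys,xs=np.where(q);print("square extent world",cast(c,[[xs.min(),ys.min()],[xs.max(),ys.max()]],40))
# board edges z18: left and right columns
B=st[1:];bi=1+np.argmax([s if abs(x-280)<3 else 0 for x,y,ww,hh,s in B]);bm=(l==bi)
L=np.array([[np.where(bm[y])[0].min()-0.5,y] for y in range(95,190)])
Rr=np.array([[np.where(bm[y])[0].max()+0.5,y] for y in range(130,185)])
bot=np.array([[x,np.where(bm[:,x])[0].max()+0.5] for x in range(300,350)])
top=np.array([[x,np.where(bm[:,x])[0].min()-0.5] for x in range(285,315)])
for nm,e in(("L",L),("R",Rr),("bot",bot),("top",top)):
    P=cast(c,e,18)[:,:2];vx,vy,x0,y0=cv2.fitLine(P.astype(np.float32),cv2.DIST_HUBER,0,.01,.01).ravel()
    s=np.sign(vx) if nm in"LR" else np.sign(vy)
    print(nm,"ang",np.degrees(np.arctan2(vy*s,vx*s)).round(2),"pt",x0.round(1),y0.round(1),"res",np.abs((P-[x0,y0])@[-vy,vx]).max().round(2))
E
python3 m.py
```

```text
z 85 mid [573.8 173.2] ang 11.64 len 170.9 w 22.4 area/len
z 115 mid [559.7 225.3] ang 11.7 len 168.9 w 15.7 area/len
z 115 mid [537.8 330.9] ang 11.46 len 116.9 w 13.8 area/len
z 85 mid [547.6 278. ] ang 13.76 len 112.6 w 26.6 area/len
z 115 mid [520. 344.] ang 2.7 len 5.5 w 0.0 area/len
z 115 mid [359.7 335.1] ang 47.05 len 3.8 w 0.0 area/len
[302 128  55  60 981]
[342 147  14  15 143]
leg outer z40 ang 6.7934303 at x=400 y= -95.22151 3.072895446120073
square extent world [[ 646.09092478  -70.38712675   40.        ]
 [ 478.12178371 -228.80447311   40.        ]]
L ang 7.57 pt 607.3 -22.1 res 2.55
R ang 7.94 pt 570.1 -292.1 res 2.78
bot ang 97.7 pt 443.8 -141.7 res 1.67
top ang 95.69 pt 760.2 -64.3 res 2.29
```

```bash
cat >> h.py <<'E'
def box(x0,x1,y0,y1,z0,z1,o,a):
    a=np.radians(a);M=np.array([[np.cos(a),-np.sin(a)],[np.sin(a),np.cos(a)]])
    return np.array([[*(M@[x,y]+o),z] for z in(z0,z1) for x,y in((x0,y0),(x1,y0),(x1,y1),(x0,y1))])
def draw(im,c,P,col,k):
    q=((proj(c,P)+.5)*k-.5).round().astype(int)
    for i in range(4):
        for a,b in((i,(i+1)%4),(4+i,4+(i+1)%4),(i,i+4)): cv2.line(im,tuple(map(int,q[a])),tuple(map(int,q[b])),col,1)
JIG=((558.4,-151.9),7.7)
def overlay(c,side,roi,fn,k=6):
    im=cv2.resize(c["pixels"][:,:,::-1],None,fx=k,fy=k,interpolation=cv2.INTER_CUBIC)
    if side: draw(im,c,box(-85,85,-6,6,side[3],side[3]+100,side[:2],side[2]),(0,0,255),k)
    o,a=JIG
    draw(im,c,box(85,97,-130,86,18,118,o,a),(255,0,0),k)
    draw(im,c,box(-75,85,38,74,18,40,o,a),(0,200,0),k)
    draw(im,c,box(-110,210,-140,120,0,18,o,a),(255,0,255),k)
    x0,x1,y0,y1=roi;im=im[y0*k:y1*k,x0*k:x1*k]
    f=min(800/im.shape[1],600/im.shape[0],1);cv2.imwrite(fn,cv2.resize(im,None,fx=f,fy=f,interpolation=cv2.INTER_AREA))
def plan(target,yaw=None,s=None):
    from rig import ctrl
    s=s or ctrl.sense();M=rot(s["ee_rot"]);d=np.array(target)-s["eef_pos"]
    y=np.degrees(np.arctan2(M[1,0],M[0,0]))
    print("pos",s["eef_pos"].round(1),"yaw",y.round(2),"t",s["time_s"],"F",s["force"].round(1),"dp",(M.T@d/200).round(3), "twist",None if yaw is None else round((y-yaw)/90,3))
E
python3 - <<'E'
from h import *
side=(559.7,225.3,11.7,15)
c=pickle.load(open("top0.pkl","rb"));overlay(c,side,(140,390,75,215),"pics/o_top.png")
c=pickle.load(open("scene0.pkl","rb"));overlay(c,side,(110,370,130,384),"pics/o_sc.png")
E
```

```text
(no output)
```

View pics/o_top.png

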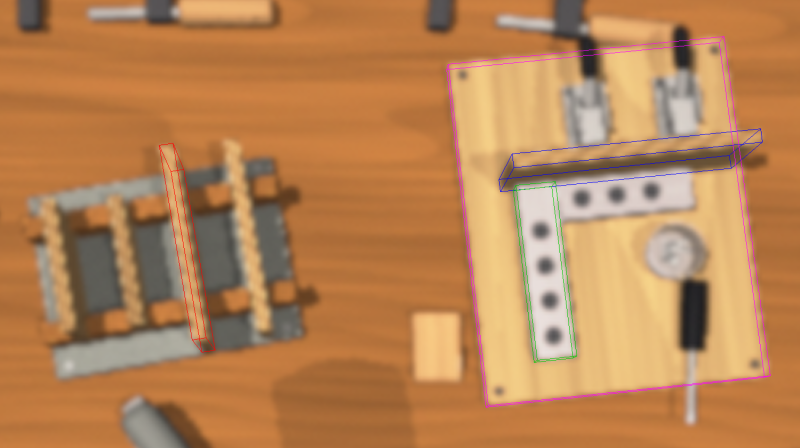

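View pics/o_sc.png

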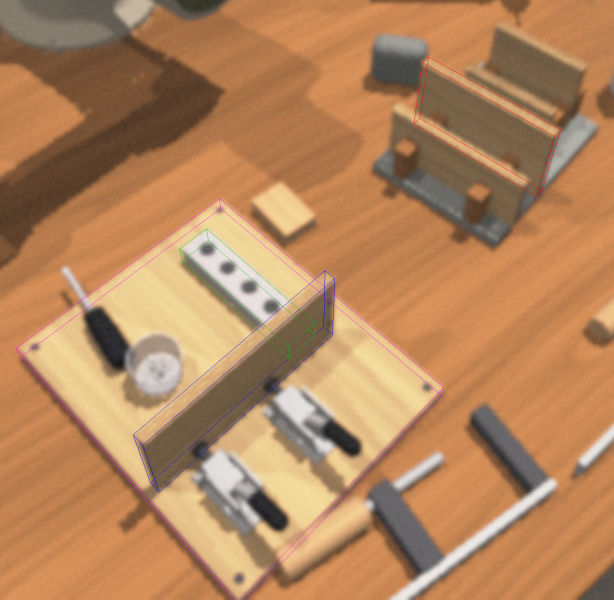

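The overlays match the estimates well: the side is the third panel from the left (crop ~185,245). Next I move towards it.

Emit:
{"method": "drive_tool", "body": {
  "gripper": [0.5,0.5,0.5,0.5,0.5,0.5,0.5,0.5,0.5],
  "dp": [
    [0.2,-0.15,0],
    [0.4,-0.32,0],
    [0.6,-0.5,0],
    [0.8,-0.66,0],
    [0.95,-0.8,0],
    [0.95,-0.8,0],
    [0.95,-0.8,0],
    [0.95,-0.8,0],
    [0.95,-0.8,0]
  ],
  "twist": [0,0.05,0.1,0.141,0.141,0.141,0.141,0.141,0.141],
  "newtons": 60
}}

```text
time_s: 1.0
eef_pos: [323.4, -254.9, 199.3]
ee_rot: [-0.0, 0.995, 0.101, -0.0]
force: [0.0, 0.9, -0.2]
grip_width: 0.493
```

```bash
python3 -c "
from h import *
plan((559.7,225.3,199),11.7)"
```

```text
pos [ 323.4 -254.9  199.3] yaw 11.6 t 1.0 F [ 0.   0.9 -0.2] dp [ 1.641e+00 -2.114e+00  2.000e-03] twist -0.001
```

Emit:
{"method": "drive_tool", "body": {
  "gripper": [0.5,0.5,0.5,0.5,0.5,0.5,0.5,0.5,0.5],
  "dp": [
    [0.15,-0.2,0],
    [0.3,-0.4,0],
    [0.45,-0.6,0],
    [0.6,-0.8,0],
    [0.75,-1,0],
    [0.75,-1,0],
    [0.75,-1,0],
    [0.75,-1,0],
    [0.75,-1,0]
  ],
  "twist": [0,0,0,0,0,0,0,0,0]
}}

```text
time_s: 1.9
eef_pos: [429.9, -29.2, 199.5]
ee_rot: [0.0, 0.995, 0.101, -0.0]
force: [-0.2, 0.9, 0.8]
grip_width: 0.5
```

Emit:
{"method": "drive_tool", "body": {
  "gripper": [0.5,0.5,0.5,0.5,0.5,0.5,0.5,0.5,0.5],
  "dp": [
    [0.15,-0.2,0],
    [0.3,-0.4,0],
    [0.45,-0.6,0],
    [0.6,-0.8,0],
    [0.75,-1,0],
    [0.75,-1,0],
    [0.75,-1,0],
    [0.75,-1,0],
    [0.75,-1,0]
  ],
  "twist": [0,0,0,0,0,0,0,0,0]
}}

```text
time_s: 2.8
eef_pos: [536.4, 197.0, 199.9]
ee_rot: [0.0, 0.995, 0.101, 0.0]
force: [-0.1, -0.5, 0.9]
grip_width: 0.499
```

```bash
python3 -c "
from h import *
plan((559.7,225.3,199),11.7)"
```

```text
pos [536.4 197.  199.9] yaw 11.58 t 2.8 F [-0.1 -0.5  0.9] dp [ 0.142 -0.115  0.005] twist -0.001
```

Emit:
{"method": "drive_tool", "body": {
  "gripper": [0.5,0.5,0.5,0.5,0.5,0.5],
  "dp": [
    [0.08,-0.06,0],
    [0.142,-0.115,0],
    [0.142,-0.115,0.15],
    [0.142,-0.115,0.35],
    [0.142,-0.115,0.35],
    [0.142,-0.115,0.35]
  ],
  "twist": [0,0,0,0,0,0]
}}

```text
time_s: 3.4
eef_pos: [559.9, 226.2, 130.7]
ee_rot: [-0.0, 0.995, 0.101, 0.0]
force: [-0.0, -0.5, 0.6]
grip_width: 0.499
```

Run:
```python
from h import *
from rig import cams
plan((559.7,225.3,82),11.7)
c=cams.capture("scene");cv2.imwrite("pics/s1.png",cv2.resize(c["pixels"][90:240,240:400,::-1],None,fx=4,fy=4,interpolation=2))
```

```text
pos [559.9 226.2 130.7] yaw 11.64 t 3.4 F [-0.  -0.5  0.6] dp [-0.002  0.004  0.244] twist -0.001
```

View pics/s1.png

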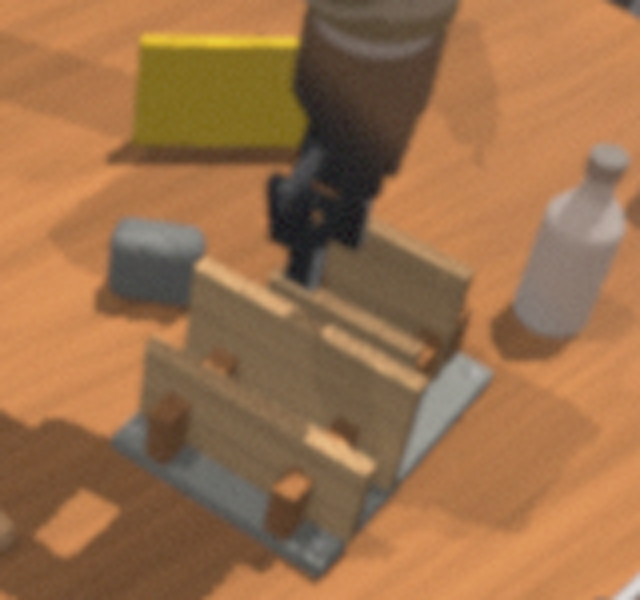

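Run:
```python
from h import *
from rig import cams
for n,roi in(("scene",(240,400,90,240)),("top",(130,260,90,190))):
    c=cams.capture(n);k=4 if n=="scene" else 6
    x0,x1,y0,y1=roi
    im=cv2.resize(c["pixels"][y0:y1,x0:x1,::-1],None,fx=k,fy=k,interpolation=2).copy()
    d=np.array([-.2,.98])
    for p,col in(((559.9,226.2,130.7),(0,0,255)),((559.9-.2*21,226.2+.98*21,130.7),(255,0,0)),((559.9+.2*21,226.2-.98*21,130.7),(0,255,0))):
        q=(proj(c,p)[0]-[x0,y0])*k;cv2.circle(im,tuple(map(int,q)),4,col,-1)
    cv2.imwrite(f"pics/{n}2.png",im)
```

```text
(no output)
```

View pics/scene2.png

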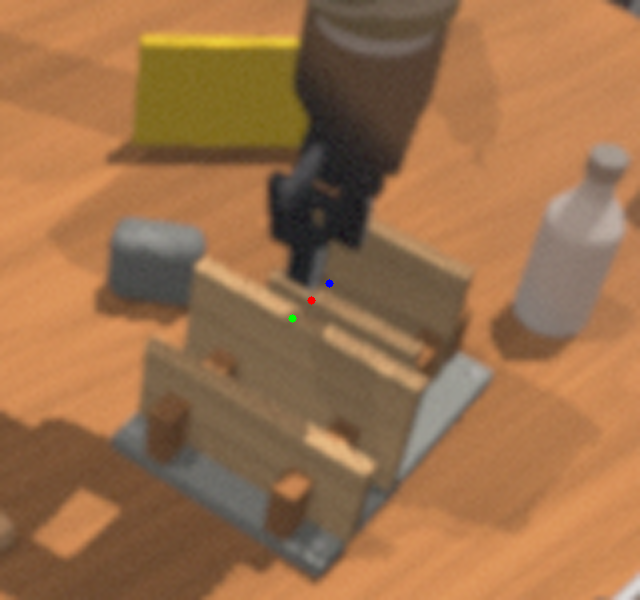

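View pics/top2.png

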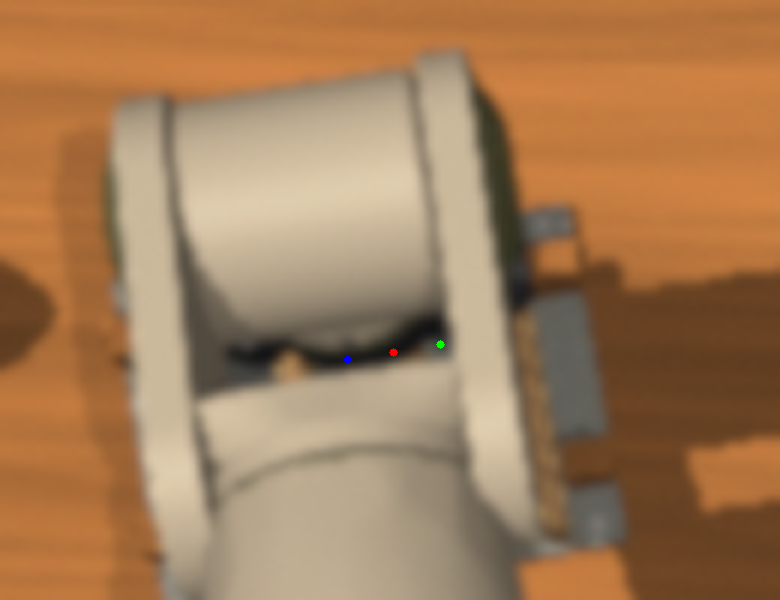

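Emit:
{"method": "drive_tool", "body": {
  "gripper": [0.5,0.5,0.5,0.5,0.5,0.5],
  "dp": [
    [0,0.002,0.05],
    [0,0.004,0.1],
    [0,0.004,0.15],
    [0,0.004,0.2],
    [0,0.004,0.235],
    [0,0.004,0.235]
  ],
  "twist": [0,0,0,0,0,0]
}}

```text
time_s: 4.15
eef_pos: [559.1, 226.0, 81.2]
ee_rot: [0.0, 0.995, 0.102, -0.001]
force: [0.0, 0.9, 0.4]
grip_width: 0.5
```

Emit:
{"method": "drive_tool", "body": {
  "gripper": [0.35,0.25,0.15,0.1,0.1,0.1,0.1,0.1,0.1,0.1],
  "dp": [
    [0,0,0],
    [0,0,0],
    [0,0,0],
    [0,0,0],
    [0,0,0],
    [0,0,0],
    [0,0,0],
    [0,0,0],
    [0,0,0],
    [0,0,0]
  ],
  "twist": [0,0,0,0,0,0,0,0,0,0],
  "newtons": 60
}}

```text
time_s: 5.15
eef_pos: [560.4, 226.1, 83.6]
ee_rot: [-0.0, 0.995, 0.102, 0.001]
force: [0.4, -0.5, 5.9]
grip_width: 0.1
```

Emit:
{"method": "drive_tool", "body": {
  "gripper": [0,0,0,0],
  "dp": [
    [0,0,0],
    [0,0,0],
    [0,0,0],
    [0,0,0]
  ],
  "twist": [0,0,0,0]
}}

```text
time_s: 5.55
eef_pos: [560.4, 226.2, 83.7]
ee_rot: [-0.0, 0.995, 0.102, 0.001]
force: [-0.3, -0.5, 6.6]
grip_width: 0.005
```

Run:
```python
from h import *
from rig import cams
plan((559.7,225.3,82),11.7)
c=cams.capture("scene");cv2.imwrite("pics/s3.png",cv2.resize(c["pixels"][90:240,240:400,::-1],None,fx=4,fy=4,interpolation=2))
```

```text
pos [560.4 226.2  83.7] yaw 11.71 t 5.55 F [-0.3 -0.5  6.6] dp [-0.004  0.004  0.008] twist 0.0
```

View pics/s3.png

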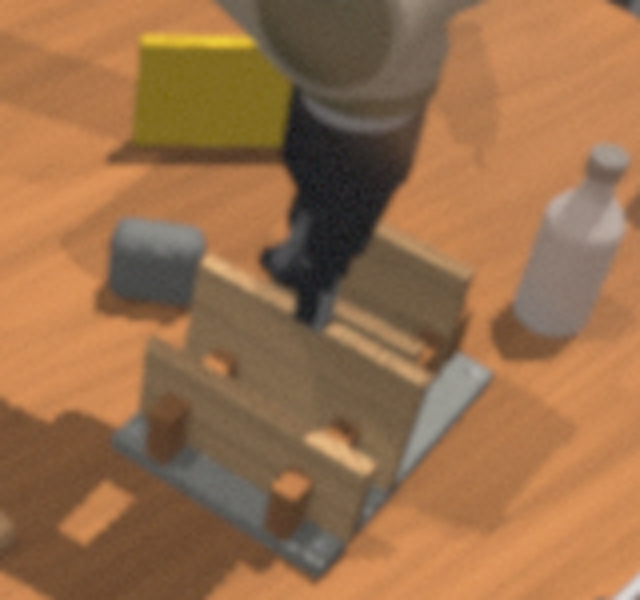

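Run:
```python
from h import *
from rig import cams
for n,roi in(("scene",(280,360,130,200)),("top",(130,260,90,190))):
    c=cams.capture(n);k=9 if n=="scene" else 6
    x0,x1,y0,y1=roi
    im=cv2.resize(c["pixels"][y0:y1,x0:x1,::-1],None,fx=k,fy=k,interpolation=2).copy()
    for p,col in(((560.4,226.2,83.7),(0,0,255)),((560.4,226.2,115),(255,0,0)),((560.4,226.2,157),(0,255,0))):
        q=(proj(c,p)[0]-[x0,y0])*k;cv2.circle(im,tuple(map(int,q)),4,col,-1)
    cv2.imwrite(f"pics/{n}4.png",im)
```

```text
(no output)
```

View pics/scene4.png

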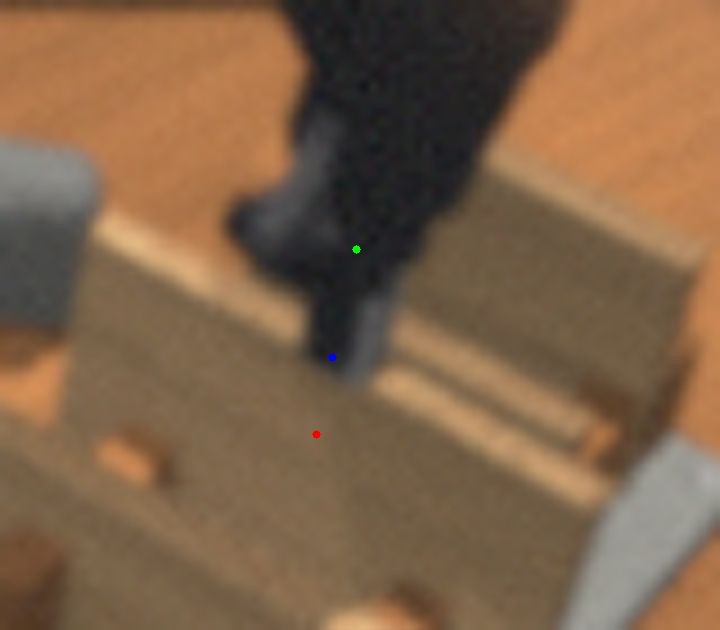

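View pics/top4.png

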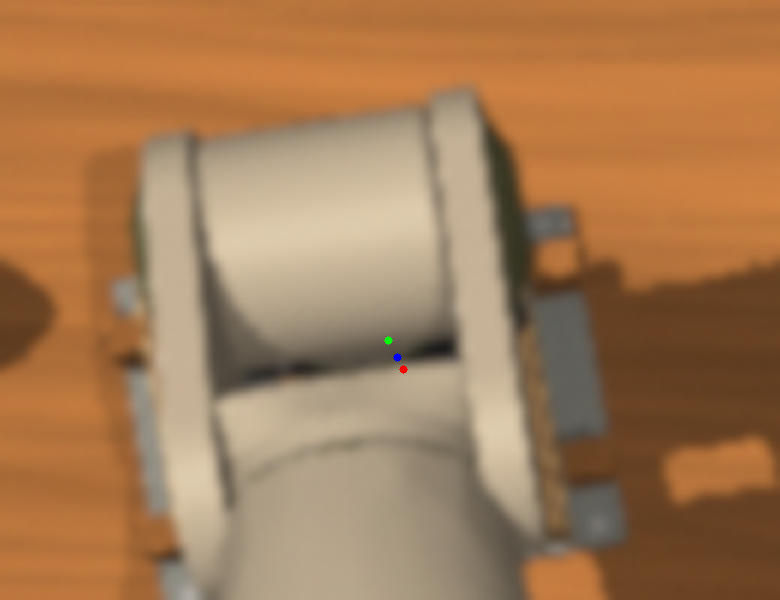

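Emit:
{"method": "drive_tool", "body": {
  "gripper": [0,0,0,0,0],
  "dp": [
    [0,0,-0.05],
    [0,0,-0.1],
    [0,0,-0.2],
    [0,0,-0.3],
    [0,0,-0.3]
  ],
  "twist": [0,0,0,0,0]
}}

```text
time_s: 6.2
eef_pos: [561.0, 226.4, 145.8]
ee_rot: [-0.0, 0.995, 0.102, 0.003]
force: [1.3, -0.1, -0.5]
grip_width: 0.001
```

```bash
cat > look.py <<'E'
from h import *
from rig import cams,ctrl
import sys
roi=list(map(int,sys.argv[2].split(",")));n=sys.argv[1];fn=sys.argv[3]
c=cams.capture(n);s=ctrl.sense();x0,x1,y0,y1=roi;k=min(800//(x1-x0),600//(y1-y0))
pickle.dump(c,open(fn+".pkl","wb"))
im=cv2.resize(c["pixels"][y0:y1,x0:x1,::-1],None,fx=k,fy=k,interpolation=2).copy()
for dz,col in((0,(0,0,255)),(19,(255,0,0)),(73,(0,255,0))):
    q=(proj(c,s["eef_pos"]+[0,0,dz])[0]-[x0,y0]+.5)*k;cv2.circle(im,tuple(map(int,q)),3,col,-1)
cv2.imwrite(f"pics/{fn}.png",im);print("scale",k,s["eef_pos"].round(1),"F",s["force"].round(2),"w",round(s["grip_width"],3),s["time_s"])
E
python3 look.py scene 270,370,100,175 s5
```

```text
scale 8 [560.3 226.3 143.9] F [ 0.51 -0.02 -0.36] w -0.003 6.25
```

View pics/s5.png

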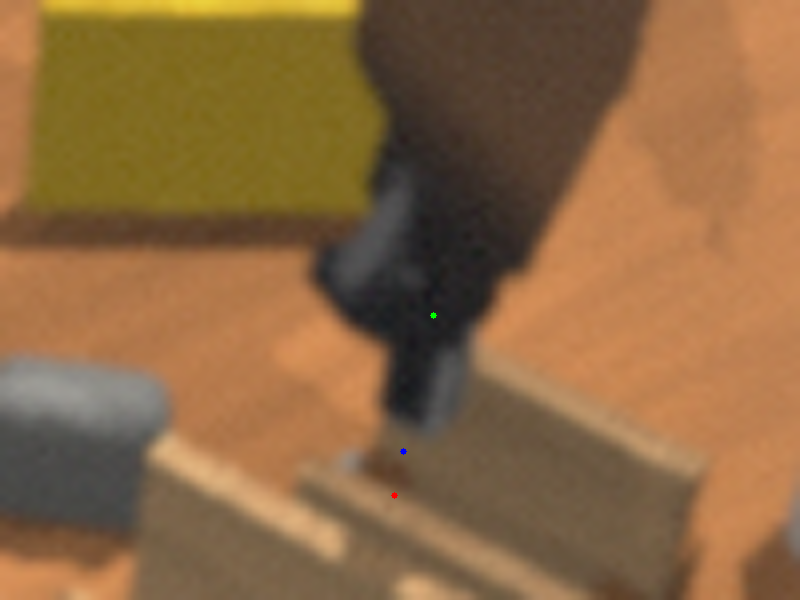

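Shut fingertips sit about 31 mm above the reported TCP. Both the image and the touch on the panel top (reported z ≈ 84, panel top 115) show this. I'll allow for it and grip again lower, watching the force.

Emit:
{"method": "drive_tool", "body": {
  "gripper": [0.6,0.6,0.6,0.6,0.6,0.6,0.6],
  "dp": [
    [0,0,0],
    [0,0,0],
    [0,0,0],
    [0,0,0.1],
    [0,0,0.2],
    [0,0,0.2],
    [0,0,0.2]
  ],
  "twist": [0,0,0,0,0,0,0]
}}

```text
time_s: 6.95
eef_pos: [559.8, 226.1, 102.7]
ee_rot: [0.0, 0.995, 0.102, -0.0]
force: [-0.2, -0.3, 1.0]
grip_width: 0.6
```

```bash
python3 look.py scene 270,370,110,185 s6
```

```text
scale 8 [560.1 226.2 103.4] F [-1.39  0.5   0.58] w 0.599 7.0
```

View pics/s6.png

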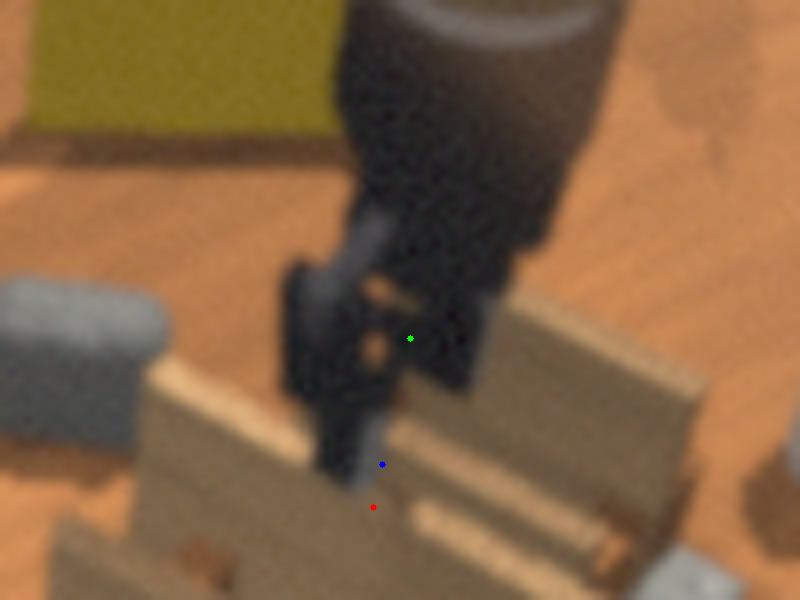

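Emit:
{"method": "drive_tool", "body": {
  "gripper": [0.6,0.6,0.6,0.6,0.6,0.6],
  "dp": [
    [0,0,0.06],
    [0,0,0.12],
    [0,0,0.17],
    [0,0,0.22],
    [0,0,0.22],
    [0,0,0.22]
  ],
  "twist": [0,0,0,0,0,0]
}}

```text
time_s: 7.6
eef_pos: [559.8, 226.1, 58.4]
ee_rot: [0.0, 0.995, 0.102, -0.0]
force: [-0.7, -0.8, 0.7]
grip_width: 0.602
```

Emit:
{"method": "drive_tool", "body": {
  "gripper": [0.45,0.35,0.28,0.24,0.2,0.2,0.2],
  "dp": [
    [0,0,0],
    [0,0,0],
    [0,0,0],
    [0,0,0],
    [0,0,0],
    [0,0,0],
    [0,0,0]
  ],
  "twist": [0,0,0,0,0,0,0],
  "newtons": 30
}}

```text
time_s: 8.3
eef_pos: [559.7, 226.1, 58.5]
ee_rot: [0.0, 0.995, 0.102, -0.0]
force: [0.0, 0.1, -0.9]
grip_width: 0.204
```

```bash
python3 look.py scene 270,370,120,195 s7
```

```text
scale 8 [559.7 226.1  58.5] F [ 0.64 -0.37  0.13] w 0.197 8.35
```

View pics/s7.png

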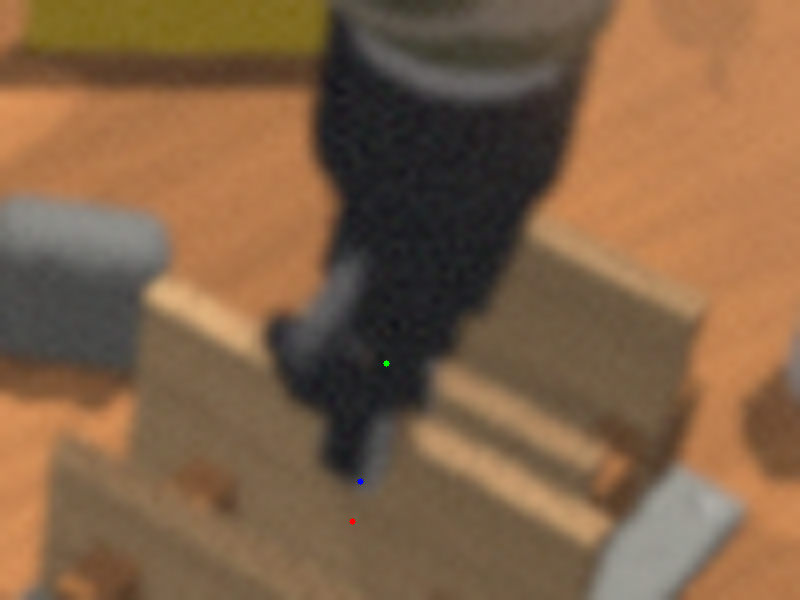

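Emit:
{"method": "drive_tool", "body": {
  "gripper": [0.17,0.15,0.13,0.1,0.1,0.1],
  "dp": [
    [0,0,0],
    [0,0,0],
    [0,0,0],
    [0,0,0],
    [0,0,0],
    [0,0,0]
  ],
  "twist": [0,0,0,0,0,0],
  "newtons": 30
}}

```text
time_s: 8.95
eef_pos: [559.7, 226.1, 58.5]
ee_rot: [0.0, 0.995, 0.102, 0.0]
force: [-0.0, -0.5, 0.8]
grip_width: 0.133
```

```bash
python3 -c "
from h import *
plan((559.7,225.3,199),11.7)
from rig import ctrl
print(ctrl.sense()['wrist_torque'],ctrl.sense()['grip_width'])"
```

```text
pos [559.7 226.1  58.5] yaw 11.7 t 8.95 F [-0.  -0.5  0.8] dp [-0.001  0.004 -0.702] twist 0.0
[-0.07215186 -0.03604197 -0.00784828] 0.133080695047426
```

Emit:
{"method": "drive_tool", "body": {
  "gripper": [0,0,0,0,0,0,0,0,0,0,0,0],
  "dp": [
    [0,0,0],
    [0,0,0],
    [0,0,0],
    [0,0,-0.05],
    [0,0,-0.12],
    [0,0,-0.2],
    [0,0,-0.3],
    [0,0,-0.4],
    [0,0,-0.5],
    [0,0,-0.6],
    [0,0,-0.65],
    [0,0,-0.65]
  ],
  "twist": [0,0,0,0,0,0,0,0,0,0,0,0],
  "newtons": 70
}}

```text
time_s: 10.15
eef_pos: [560.2, 226.3, 190.2]
ee_rot: [-0.0, 0.995, 0.102, 0.001]
force: [1.4, -0.3, -1.7]
grip_width: 0.123
```

```bash
python3 look.py scene 250,370,90,180 s8
```

```text
scale 6 [559.7 226.1 188.7] F [ 0.01 -0.17 -2.26] w 0.125 10.2
```

View pics/s8.png

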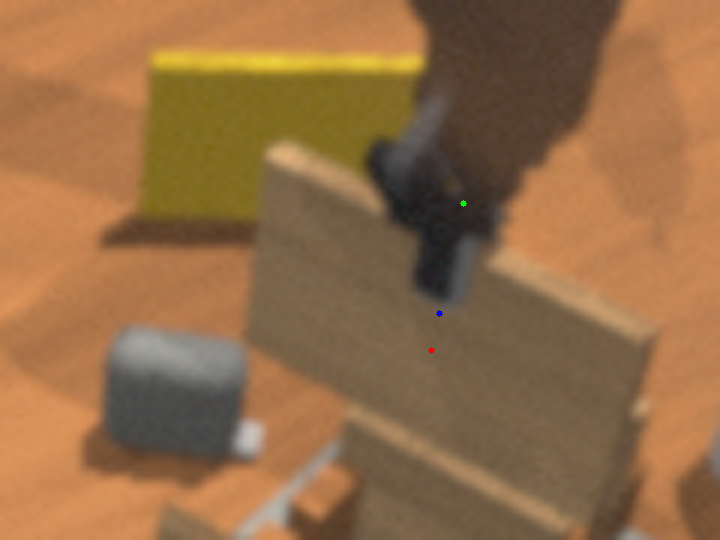

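Emit:
{"method": "drive_tool", "body": {
  "gripper": [0,0,0,0,0,0,0,0],
  "dp": [
    [-0.02,0.06,0],
    [-0.06,0.18,0],
    [-0.12,0.34,0],
    [-0.18,0.5,0],
    [-0.22,0.64,0],
    [-0.24,0.7,0],
    [-0.24,0.7,0],
    [-0.24,0.7,0]
  ],
  "twist": [0,0.01,0.02,0.03,0.044,0.044,0.044,0.044]
}}

```text
time_s: 11.0
eef_pos: [541.0, 79.8, 188.2]
ee_rot: [-0.0, 0.998, 0.068, -0.0]
force: [0.3, 0.1, -1.7]
grip_width: 0.126
```

```bash
python3 -c "
from h import *
plan((520.9,-61.1,188.7),7.7)"
```

```text
pos [541.   79.8 188.2] yaw 7.76 t 11.0 F [ 0.3  0.1 -1.7] dp [-0.194  0.684 -0.003] twist 0.001
```

Emit:
{"method": "drive_tool", "body": {
  "gripper": [0,0,0,0,0,0,0,0],
  "dp": [
    [-0.02,0.06,0],
    [-0.05,0.18,0],
    [-0.1,0.34,0],
    [-0.14,0.5,0],
    [-0.18,0.62,0],
    [-0.194,0.684,0],
    [-0.194,0.684,0],
    [-0.194,0.684,0]
  ],
  "twist": [0,0,0,0,0,0,0,0]
}}

```text
time_s: 11.8
eef_pos: [521.2, -60.7, 188.4]
ee_rot: [-0.0, 0.998, 0.068, -0.0]
force: [-0.3, 0.2, -1.8]
grip_width: 0.124
```

```bash
cat > ov.py <<'E'
from h import *
from rig import ctrl,cams
import sys
s=ctrl.sense();M=rot(s["ee_rot"]);y=np.degrees(np.arctan2(M[1,0],M[0,0]));p=s["eef_pos"]
side=(p[0],p[1],y,p[2]-43.6)
a=np.radians(7.7);d=np.array([np.cos(a),np.sin(a)]);n=np.array([-d[1],d[0]]);r=p[:2]-np.array(JIG[0])
print("jig x,y of eef",(r@d).round(1),(r@n).round(1),"z",p[2].round(1),"yaw",y.round(2),"F tool-ish along d,n,z",(s["force"][:2]@d).round(2),(s["force"][:2]@n).round(2),s["force"][2].round(2),"T",s["wrist_torque"].round(2),"w",round(s["grip_width"],3),s["time_s"])
t=sys.argv[1]
c=cams.capture("scene");pickle.dump(c,open(t+"s.pkl","wb"));overlay(c,side,(110,330,120,320),f"pics/{t}s.png")
c=cams.capture("top");pickle.dump(c,open(t+"t.pkl","wb"));overlay(c,side,(260,395,70,215),f"pics/{t}t.png")
E
python3 ov.py a
```

```text
jig x,y of eef -24.6 95.4 z 188.4 yaw 7.78 F tool-ish along d,n,z -0.24 0.24 -1.78 T [-0.02  0.02  0.04] w 0.124 11.8
```

View pics/as.png

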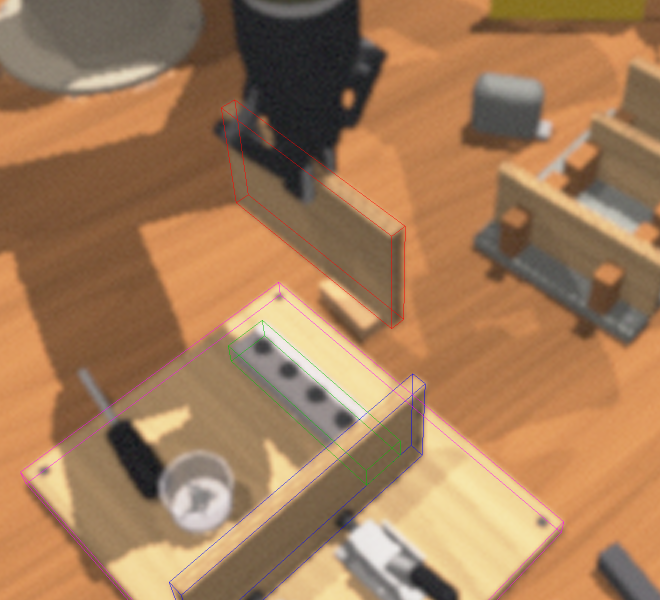

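View pics/at.png

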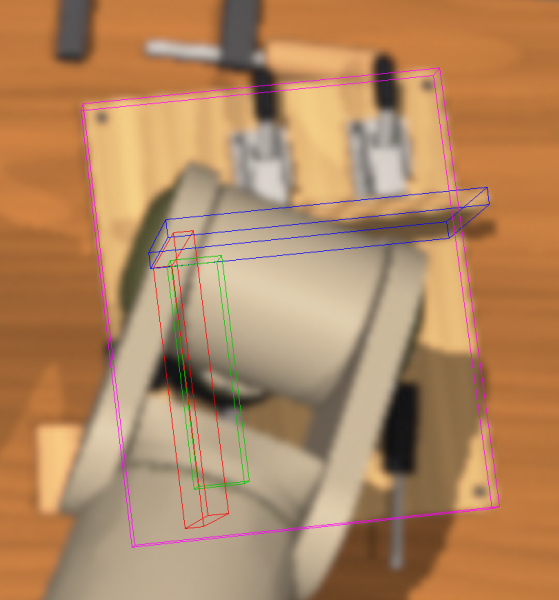

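Emit:
{"method": "drive_tool", "body": {
  "gripper": [0,0,0,0,0,0,0,0,0,0,0],
  "dp": [
    [0,0,0.05],
    [0,0,0.15],
    [0,0,0.25],
    [0,0,0.35],
    [0,0,0.43],
    [0,0,0.5],
    [0,0,0.55],
    [0,0,0.58],
    [0,0,0.59],
    [0,0,0.59],
    [0,0,0.59]
  ],
  "twist": [0,0,0,0,0,0,0,0,0,0,0]
}}

```text
time_s: 13.0
eef_pos: [521.4, -61.6, 71.0]
ee_rot: [0.0, 0.998, 0.068, 0.0]
force: [-0.0, 1.0, -1.8]
grip_width: 0.122
```

```bash
python3 ov.py b
```

```text
jig x,y of eef -24.6 94.5 z 71.0 yaw 7.75 F tool-ish along d,n,z 0.1 0.98 -1.83 T [-0.02 -0.03  0.  ] w 0.122 13.0
```

View pics/bs.png

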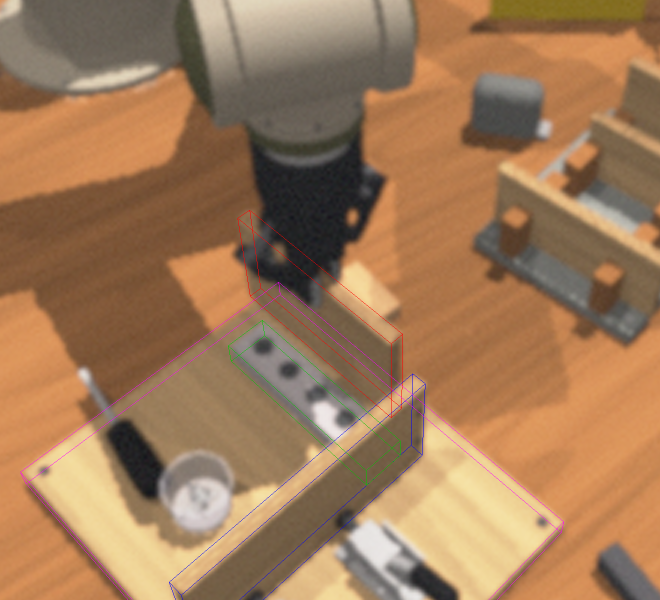

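Emit:
{"method": "drive_tool", "body": {
  "gripper": [0,0,0,0,0],
  "dp": [
    [0,0,0.01],
    [0,0,0.02],
    [0,0,0.03],
    [0,0,0.035],
    [0,0,0.035]
  ],
  "twist": [0,0,0,0,0]
}}

```text
time_s: 13.6
eef_pos: [521.0, -61.5, 63.3]
ee_rot: [-0.0, 0.998, 0.068, -0.0]
force: [0.5, -0.9, -2.2]
grip_width: 0.123
```

Emit:
{"method": "drive_tool", "body": {
  "gripper": [0,0,0],
  "dp": [
    [0,0,0.005],
    [0,0,0.01],
    [0,0,0.01]
  ],
  "twist": [0,0,0]
}}

```text
time_s: 13.9
eef_pos: [521.2, -61.6, 61.6]
ee_rot: [0.0, 0.998, 0.068, 0.0]
force: [-0.2, -0.0, -0.8]
grip_width: 0.128
```

Emit:
{"method": "drive_tool", "body": {
  "gripper": [0,0],
  "dp": [
    [0,0,0.003],
    [0,0,0.003]
  ],
  "twist": [0,0]
}}

```text
time_s: 14.1
eef_pos: [521.4, -61.6, 61.6]
ee_rot: [0.0, 0.998, 0.068, 0.0]
force: [-1.0, -0.3, 5.6]
grip_width: 0.124
```

Emit:
{"method": "drive_tool", "body": {
  "gripper": [0,0],
  "dp": [
    [0,0,0.003],
    [0,0,0.003]
  ],
  "twist": [0,0]
}}

```text
time_s: 14.3
eef_pos: [521.6, -61.7, 61.6]
ee_rot: [0.0, 0.998, 0.068, 0.001]
force: [-2.3, 0.5, 11.7]
grip_width: 0.126
```

Emit:
{"method": "drive_tool", "body": {
  "gripper": [0,0,0,0,0,0,0],
  "dp": [
    [0,0,-0.01],
    [0,0.01,-0.01],
    [0,0.02,-0.01],
    [0,0.035,-0.01],
    [0,0.05,-0.01],
    [0,0.055,-0.01],
    [0,0.055,-0.01]
  ],
  "twist": [0,0,0,0,0,0,0]
}}

```text
time_s: 15.0
eef_pos: [522.6, -72.6, 62.2]
ee_rot: [-0.0, 0.998, 0.067, -0.0]
force: [0.3, 0.3, -2.1]
grip_width: 0.126
```

```bash
python3 ov.py c
```

```text
jig x,y of eef -24.9 83.4 z 62.2 yaw 7.73 F tool-ish along d,n,z 0.34 0.31 -2.14 T [ 0.04  0.02 -0.  ] w 0.126 15.0
```

View pics/cs.png

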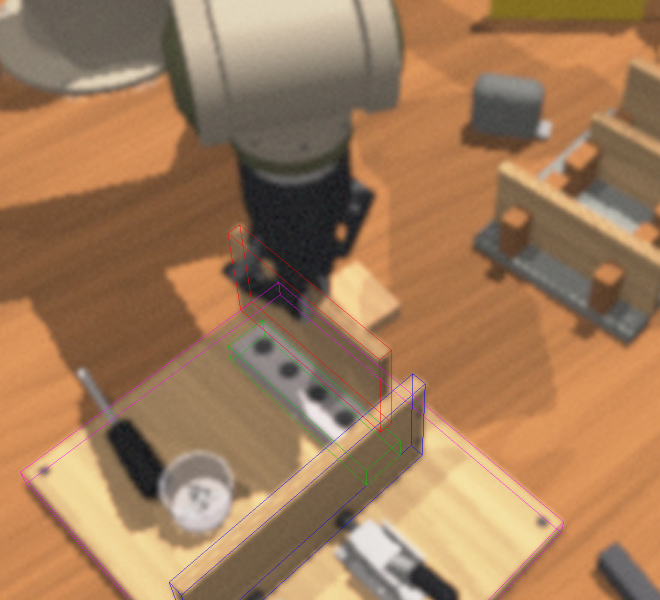

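Expected gap to the square is ~3 mm. I'll feel for it in small steps.

Emit:
{"method": "drive_tool", "body": {
  "gripper": [0,0,0],
  "dp": [
    [0,0.005,0],
    [0,0.01,0],
    [0,0.01,0]
  ],
  "twist": [0,0,0]
}}

```text
time_s: 15.4
eef_pos: [522.9, -74.4, 62.3]
ee_rot: [-0.0, 0.998, 0.068, 0.0]
force: [-0.2, -0.9, -1.5]
grip_width: 0.124
```

Emit:
{"method": "drive_tool", "body": {
  "gripper": [0,0],
  "dp": [
    [0,0.004,0],
    [0,0.004,0]
  ],
  "twist": [0,0]
}}

```text
time_s: 15.6
eef_pos: [522.9, -74.8, 62.3]
ee_rot: [-0.0, 0.998, 0.067, -0.0]
force: [-0.5, 2.1, -1.4]
grip_width: 0.124
```

Emit:
{"method": "drive_tool", "body": {
  "gripper": [0,0],
  "dp": [
    [0,0.004,0],
    [0,0.004,0]
  ],
  "twist": [0,0]
}}

```text
time_s: 15.8
eef_pos: [522.9, -75.2, 62.2]
ee_rot: [-0.001, 0.998, 0.067, -0.0]
force: [-0.2, 5.0, -0.6]
grip_width: 0.123
```

```bash
python3 ov.py d
```

```text
jig x,y of eef -24.9 80.8 z 62.2 yaw 7.73 F tool-ish along d,n,z 0.48 5.0 -0.63 T [ 1.28  0.05 -0.22] w 0.123 15.8
```

Emit:
{"method": "drive_tool", "body": {
  "gripper": [0,0],
  "dp": [
    [0,0,0],
    [0,0,0]
  ],
  "twist": [0.004,0.004]
}}

```text
time_s: 16.1
eef_pos: [522.8, -75.2, 62.2]
ee_rot: [-0.001, 0.998, 0.064, -0.0]
force: [0.1, 5.5, -1.5]
grip_width: 0.128
```

```bash
sed 's/^c=cams.*//' ov.py > st.py; python3 st.py x
```

```text
jig x,y of eef -25.0 80.8 z 62.2 yaw 7.39 F tool-ish along d,n,z 0.85 5.46 -1.48 T [1.33 0.03 0.07] w 0.128 16.1
```

Emit:
{"method": "drive_tool", "body": {
  "gripper": [0,0,0,0,0,0,0,0],
  "dp": [
    [0,-0.002,0],
    [0.015,-0.002,0],
    [0.035,-0.002,0],
    [0.055,-0.002,0],
    [0.075,-0.002,0],
    [0.09,-0.002,0],
    [0.1,-0.002,0],
    [0.1,-0.002,0]
  ],
  "twist": [0,0,0,0,0,0,0,0]
}}

```text
time_s: 16.9
eef_pos: [542.8, -72.4, 61.9]
ee_rot: [-0.001, 0.998, 0.065, -0.001]
force: [-0.2, 5.3, -2.4]
grip_width: 0.127
```

```bash
python3 ov.py e
```

```text
jig x,y of eef -4.8 80.9 z 61.9 yaw 7.4 F tool-ish along d,n,z 0.49 5.25 -2.4 T [1.2  0.15 0.12] w 0.127 16.9
```

View pics/es.png

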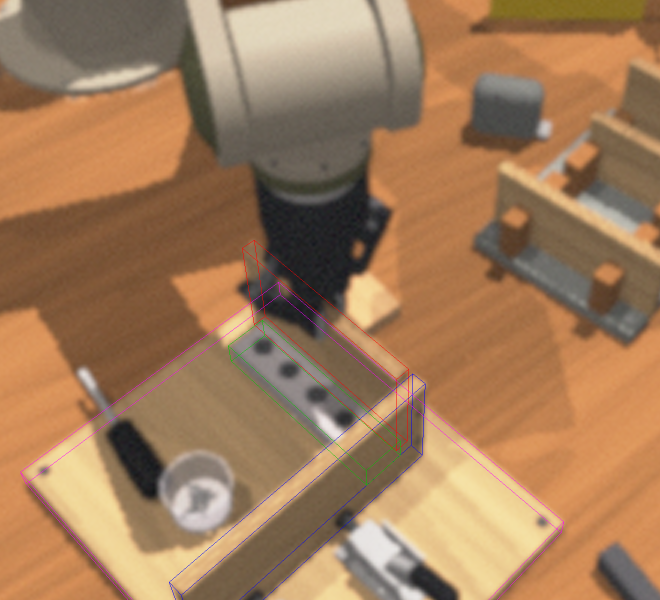

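Emit:
{"method": "drive_tool", "body": {
  "gripper": [0,0,0,0],
  "dp": [
    [0,-0.002,0],
    [0.005,-0.002,0],
    [0.01,-0.002,0],
    [0.01,-0.002,0]
  ],
  "twist": [0,-0.001,-0.001,-0.001]
}}

```text
time_s: 17.4
eef_pos: [544.8, -72.2, 62.2]
ee_rot: [-0.0, 0.998, 0.065, -0.0]
force: [-1.0, 4.6, -3.0]
grip_width: 0.121
```

Emit:
{"method": "drive_tool", "body": {
  "gripper": [0,0],
  "dp": [
    [0.004,0,0],
    [0.004,0,0]
  ],
  "twist": [0,0]
}}

```text
time_s: 17.6
eef_pos: [545.5, -72.1, 62.2]
ee_rot: [-0.0, 0.998, 0.065, -0.0]
force: [-2.5, 4.8, -2.1]
grip_width: 0.127
```

Emit:
{"method": "drive_tool", "body": {
  "gripper": [0,0],
  "dp": [
    [0.004,0,0],
    [0.004,0,0]
  ],
  "twist": [0,0]
}}

```text
time_s: 17.8
eef_pos: [546.3, -71.9, 62.2]
ee_rot: [-0.0, 0.998, 0.065, -0.0]
force: [-0.6, 5.0, -2.0]
grip_width: 0.127
```

Emit:
{"method": "drive_tool", "body": {
  "gripper": [0,0],
  "dp": [
    [0.004,-0.001,0],
    [0.004,-0.001,0]
  ],
  "twist": [0,0]
}}

```text
time_s: 18.0
eef_pos: [547.2, -71.8, 62.3]
ee_rot: [-0.0, 0.998, 0.065, 0.0]
force: [-0.9, 4.0, -2.1]
grip_width: 0.123
```

Emit:
{"method": "drive_tool", "body": {
  "gripper": [0,0],
  "dp": [
    [0.004,0,0],
    [0.004,0,0]
  ],
  "twist": [0,0]
}}

```text
time_s: 18.2
eef_pos: [548.0, -71.7, 62.3]
ee_rot: [-0.0, 0.998, 0.065, 0.0]
force: [-1.6, 5.1, -2.4]
grip_width: 0.127
```

```bash
python3 st.py x
```

```text
jig x,y of eef 0.4 80.9 z 62.3 yaw 7.48 F tool-ish along d,n,z -0.95 5.29 -2.4 T [1.05 0.3  0.06] w 0.127 18.2
```

Emit:
{"method": "drive_tool", "body": {
  "gripper": [0,0],
  "dp": [
    [0.004,-0.001,0],
    [0.004,-0.001,0]
  ],
  "twist": [0,0]
}}

```text
time_s: 18.4
eef_pos: [548.9, -71.5, 62.3]
ee_rot: [0.0, 0.998, 0.065, 0.0]
force: [-0.4, 3.4, -2.4]
grip_width: 0.123
```

Emit:
{"method": "drive_tool", "body": {
  "gripper": [0,0],
  "dp": [
    [0.004,0,0],
    [0.004,0,0]
  ],
  "twist": [0,0]
}}

```text
time_s: 18.6
eef_pos: [549.0, -71.5, 62.3]
ee_rot: [0.0, 0.998, 0.065, -0.001]
force: [-4.3, 2.5, -1.6]
grip_width: 0.125
```

Emit:
{"method": "drive_tool", "body": {
  "gripper": [0,0,0],
  "dp": [
    [0.002,0,0],
    [0.004,0,0],
    [0.004,0,0]
  ],
  "twist": [0,0,0]
}}

```text
time_s: 18.9
eef_pos: [549.0, -71.5, 62.1]
ee_rot: [-0.0, 0.998, 0.065, -0.002]
force: [-9.5, 2.3, 1.0]
grip_width: 0.128
```

```bash
python3 st.py x
```

```text
jig x,y of eef 1.4 81.0 z 62.1 yaw 7.49 F tool-ish along d,n,z -9.16 3.51 0.97 T [0.53 1.35 0.01] w 0.128 18.9
```

Emit:
{"method": "drive_tool", "body": {
  "gripper": [0,0,0,0],
  "dp": [
    [0.001,0,-0.001],
    [0.002,0,-0.002],
    [0.0025,0,-0.002],
    [0.0025,0,-0.002]
  ],
  "twist": [0,0,0,0]
}}

```text
time_s: 19.3
eef_pos: [548.9, -71.4, 62.2]
ee_rot: [-0.0, 0.998, 0.065, -0.002]
force: [-11.6, 0.7, 0.8]
grip_width: 0.126
```

```bash
python3 st.py x;  python3 ov.py f; python3 st.py x
```

```text
jig x,y of eef 1.4 81.0 z 62.2 yaw 7.49 F tool-ish along d,n,z -11.42 2.3 0.78 T [0.38 1.55 0.06] w 0.126 19.3
jig x,y of eef 1.4 81.0 z 62.2 yaw 7.49 F tool-ish along d,n,z -11.42 2.3 0.78 T [0.38 1.55 0.06] w 0.126 19.3
jig x,y of eef 1.4 81.0 z 62.2 yaw 7.49 F tool-ish along d,n,z -10.22 3.19 1.17 T [0.36 1.61 0.03] w 0.125 19.4
```

View pics/fs.png

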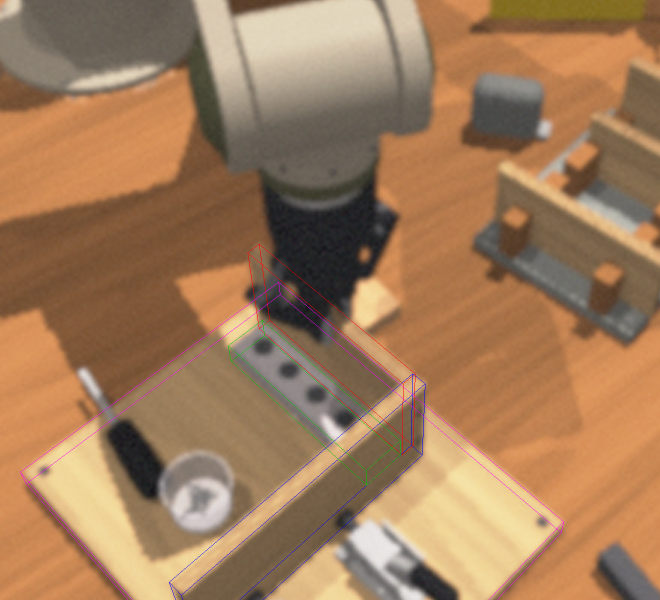

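View pics/ft.png

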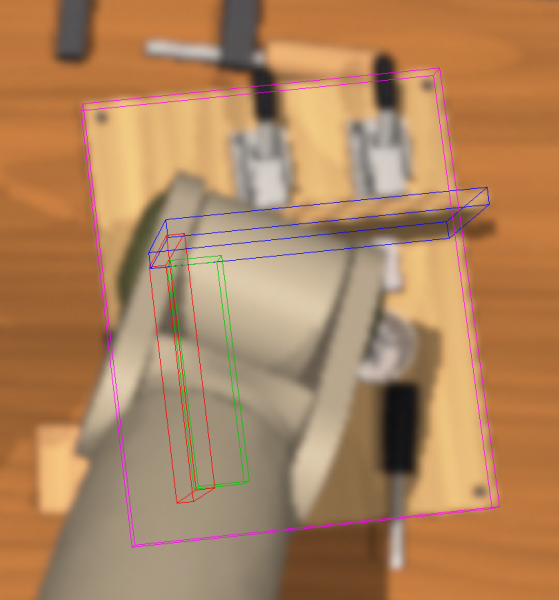

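Emit:
{"method": "drive_tool", "body": {
  "gripper": [0,0,0],
  "dp": [
    [0.0015,0,0],
    [0.0015,0,0],
    [0.0015,0,0]
  ],
  "twist": [0,0,0]
}}

```text
time_s: 19.7
eef_pos: [548.9, -71.4, 62.2]
ee_rot: [-0.0, 0.998, 0.065, -0.003]
force: [-12.8, 0.3, 1.3]
grip_width: 0.124
```

```bash
for i in 1 2 3 4 5 6; do python3 ov.py g; done
```

```text
jig x,y of eef 1.4 81.0 z 62.2 yaw 7.49 F tool-ish along d,n,z -12.6 2.0 1.33 T [0.36 1.86 0.04] w 0.124 19.7
jig x,y of eef 1.4 81.0 z 62.2 yaw 7.49 F tool-ish along d,n,z -12.95 2.66 1.49 T [ 0.38  1.88 -0.05] w 0.124 19.8
jig x,y of eef 1.4 81.0 z 62.2 yaw 7.49 F tool-ish along d,n,z -13.9 2.92 1.62 T [ 0.32  1.83 -0.01] w 0.125 19.9
jig x,y of eef 1.4 81.0 z 62.2 yaw 7.49 F tool-ish along d,n,z -12.73 2.51 1.68 T [0.35 1.84 0.02] w 0.126 20.0
jig x,y of eef 1.4 81.0 z 62.2 yaw 7.49 F tool-ish along d,n,z -14.33 3.09 1.65 T [ 0.35  1.84 -0.01] w 0.122 20.1
jig x,y of eef 1.4 81.0 z 62.2 yaw 7.49 F tool-ish along d,n,z -12.9 2.44 1.59 T [ 0.38  1.88 -0.  ] w 0.126 20.2
```

Run:
```python
from h import *
from rig import ctrl
s=ctrl.sense();M=rot(s["ee_rot"]);print(M.round(4), s["ee_rot"])
c=pickle.load(open("gs.pkl","rb"))
im=c["pixels"][225:290,215:265,::-1];cv2.imwrite("pics/gz.png",cv2.resize(im,None,fx=9,fy=9,interpolation=2))
```

```text
[[ 9.914e-01  1.304e-01 -5.600e-03]
 [ 1.304e-01 -9.915e-01 -1.000e-04]
 [-5.500e-03 -6.000e-04 -1.000e+00]] [-1.29141734e-04  9.97860076e-01  6.53262991e-02 -2.77969602e-03]
```

View pics/gz.png

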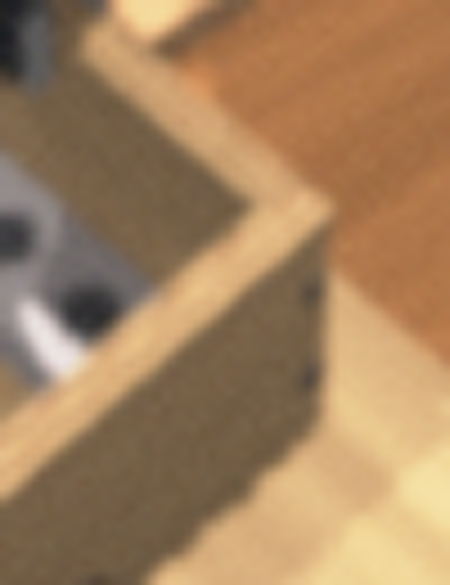

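Run:
```python
from rig import job,ctrl
print(job.finish_job());s=ctrl.sense();print(s["force"],s["time_s"],s["grip_width"])
```

```text
the job is handed in; nothing more can be done
None
the job is handed in; nothing more can be done
```

The drawer side is out of the rack and on the assembly board. It stands along the outer edge of the square with its end pushed against the drawer front. I handed the job in at about 20 s, still gripping (70 N set) and still pushing.

**Last checks**
- **Push:** the wrist read 12.6–14.3 N, averaging about 13.2 N, and was steady over 0.5 s. Less my estimate of 1–2 N of drag along the square and board, that is about 12 N on the front.
- **Square:** the side presses on it with about 2–3 N. I turned the side until the twist reading was near zero, so it lies flush against the leg.
- **Board:** the side is down to within about 0.5 mm. It may touch lightly at the front end.
- **Pictures:** the corner joint looks closed at the top, with the side's top and outer face flush with the front. The other panels and loose items visible there had not moved; the arm hid part of the top view.

**What did not go as expected**
- **First grip missed:** the real fingertips sit about 31 mm further back than the reported TCP. They closed on the side's top edge and touched it with about 6 N. I corrected for the offset and the second grip held.
- **Slight lean:** under the push the tool leans about 0.3° forward. The joint is tightest at the top and may be open by up to about 0.6 mm at the bottom.

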